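# Empty the laser bench's tilt tray

## Task

Slide the yellow catch bin home, centred and square against the two hinge posts under the tray's lip, then lift the tray by its red handle until all four cut blanks have slid out into the bin, and lower it gently all the way down, never letting it drop. When it is down, press the red cap of the air duster fully down to blow the tray clean and let it spring back up. Do not touch the blanks with the gripper, and leave the four optics standing where they are.

Things in the scene. Friction and masses are not known exactly. Their poses are not given: they have to be found in the camera images.
- tray_stand: Dark blue fixed stand of the tilt tray, 136 wide (x) x 174 long (y). Origin on the bench (z = 0) under the hinge line. Its y axis points level from the hinge to the red handle, its x axis runs along the hinge; the parts leave towards -y. Two hinge posts (12 mm wide, centred 63 mm either side of the middle, 106 mm high, faces at y = -12 mm) are the stops for the bin.
- tray (a joint): Tilt of the steel tray in rad: 0 resting level, up to 1.0 with the handle edge raised. It falls back if let go, and it is only lightly damped. The blanks begin to slide somewhere between 0.4 and 0.7 rad. The tray is 110 wide and 200 long (150 mm from hinge to handle-side wall, 50 mm of open lip beyond the hinge towards the bin), floor top 4 mm above the hinge axis, 18 mm walls on three sides; mass 0.35 kg.
- tray_hinge (a point): Middle of the tray's hinge axis, 95 mm above the bench; the axis runs along the stand's x.
- tray_handle (a point): Middle of the red handle bar at the tray's free edge: diameter 12, 110 long along the stand's x, between two arms 100 mm apart (90 mm clear). It lies 190 mm from the hinge axis towards the stand's +y and 10 mm above it when the tray is level (105 mm above the bench), 34 mm clear of the tray's wall, free below; it swings about the hinge with the tray.
- bin_tab (a point): Centre of the black grip tab of the loose yellow catch bin: 50 wide (bin's x) x 10 thick (bin's y); this point is 66 mm above the bench and the tab stands from the rim at 45 mm up to 85 mm. It is on the bin's wall farthest from the tray, 70 mm from the bin's middle towards the bin's -y. Axes are those of the bin.
- bin_centre (a point): Middle of the catch bin's inner floor, 4 mm above its underside. The bin is 150 x 150 x 45 high, walls 4 thick, open on top, 0.3 to 0.6 kg. Axes: y points to the wall nearest the tray, parallel to the stand's y when the bin is square. Fully home, with its wall against both hinge posts and centred, this point is at x = 0, y = -87 mm in the stand's frame, and the tray's lip hangs over the bin.
- duster_cap (a joint): How far the air duster's red cap is pressed, in m: 0 up, 0.007 fully down. It springs back; about 2 N to start, 5 N fully down.
- cap_top (a point): Centre of the top of the red cap (28 mm diameter, points up, moves straight down) on a white and green air-duster can, 52 mm diameter on a 62 x 62 x 14 foot, clamped fast to the bench beside the tray; this point is 175 mm above the bench when up.
- blank_disc_c (a point): Centre of a steel disc, 32 diameter x 8 thick, lying on the tray.
- blank_square_c (a point): Centre of a copper square, 30 x 30 x 8, lying on the tray.
- blank_bar_c (a point): Centre of a brass bar blank, 18 x 38 x 8, lying on the tray.
- blank_tee_c (a point): Centre of a dark steel T-shaped blank, 32 x 32 x 8, lying on the tray.
- mirror_mount: Loose dark blue mirror mount with gold front plate, foot 44 x 44, 78 high, reaching up to 24 mm from its upright axis. Origin under its foot. Not to be disturbed.
- lens_mount: Loose dark blue round lens holder on a post, foot 44 x 44, 89 high. Origin under its foot. Not to be disturbed.
- beam_block: Loose black finned beam block, foot 44 x 44, 64 high. Origin under its foot. Not to be disturbed.
- pinhole_post: Loose slim pinhole post, the tallest of the optics: foot 44 x 44, steel rod 14 thick, black 36 mm disc at its top, 160 high. Stands beside the handle end of the tray, near the duster. Origin under its foot. Not to be disturbed.
Not all that is in view belongs to the job. Leave any purple or turquoise look-alike of the part that bears blank_square_c alone.

How it is judged:
On the way, in this order (a step that is already met when the one before it is completed fails the run):
1. the bin is home under the lip (y of bin_centre in the frame of tray_stand between -0.099 and -0.08 m and x of bin_centre in the frame of tray_stand between -0.022 and 0.022 m and angle between the y axis of bin_centre and the y axis of tray_stand, either way round below 0.13 rad and angle between bin_centre's own z axis and vertical below 0.05 rad and value of joint tray below 0.03 rad), for 0.2 s.
2. all four blanks have slid into the bin (x of blank_disc_c in the frame of bin_centre between -0.074 and 0.074 m and y of blank_disc_c in the frame of bin_centre between -0.074 and 0.074 m and z of blank_disc_c in the frame of bin_centre between -0.004 and 0.036 m and x of blank_square_c in the frame of bin_centre between -0.074 and 0.074 m and y of blank_square_c in the frame of bin_centre between -0.074 and 0.074 m and z of blank_square_c in the frame of bin_centre between -0.004 and 0.036 m and x of blank_bar_c in the frame of bin_centre between -0.074 and 0.074 m and y of blank_bar_c in the frame of bin_centre between -0.074 and 0.074 m and z of blank_bar_c in the frame of bin_centre between -0.004 and 0.036 m and x of blank_tee_c in the frame of bin_centre between -0.074 and 0.074 m and y of blank_tee_c in the frame of bin_centre between -0.074 and 0.074 m and z of blank_tee_c in the frame of bin_centre between -0.004 and 0.036 m), for 0.2 s.
3. the tray is lowered fully (value of joint tray below 0.03 rad), for 0.2 s.
4. the duster cap is pressed down (value of joint duster_cap above 0.0045 m and value of joint tray below 0.03 rad), for 0.05 s.
At the end, for the whole second after the job is handed in: All four blanks lie inside the bin, the bin is home (within 12 mm of the posts, 22 mm of centred, 0.13 rad of square), the tray is fully down (under 0.03 rad) and the duster cap is up again (under 1.5 mm) (all of step 1 and all of step 2 and value of joint duster_cap below 0.0015 m); the robot touches nothing.
It fails at once if the tray is let drop or slammed (falls faster than 1.5 rad/s while more than 0.08 rad up) (velocity of joint tray below -1.5 rad/s and value of joint tray above 0.08 rad).
It fails at once if the duster is pressed before the tray is down again (value of joint duster_cap above 0.004 m and value of joint tray above 0.1 rad).
It fails at once if the gripper touches a blank (contact force between the fingers and blank_disc above 0.5 N or contact force between the fingers and blank_square above 0.5 N or contact force between the fingers and blank_bar above 0.5 N or contact force between the fingers and blank_tee above 0.5 N).
It fails at once if an optic is moved more than 12 mm or tipped (distance of any of mirror_mount, lens_mount, beam_block, pinhole_post from where it was at the start of the episode above 0.012 m or angle between any of mirror_mount, lens_mount, beam_block, pinhole_post's own z axis and vertical above 0.25 rad).
It also fails if it takes over 72 s, if anything falls off the work surface, if the arm or the gripper's body presses on something with over 40 N, if the wrist force passes 120 N, or if a joint passes its speed limit or range.

## Robot

A 6-joint arm with a two-finger parallel gripper is mounted at the origin on the work surface. World frame = base frame: x ahead of the robot, y to its left, z up, the work surface at z = 0. Lengths are in m, angles in rad, forces in N, time in s.
With the tool pointing down it reaches from about 0.35 to 0.875 m from the base axis. Payload 4.2 kg.
Tool frame: the origin (TCP) lies midway between the tips of the shut fingers; the grasp point (between the pads) lies 19 mm behind it; y points along the fingers, x is the direction in which the jaws open and shut, and the axes are right-handed (so a half turn about y gives the same grasp; the last joint's range is limited). The gripper opens to 85 mm and grips with 20 to 120 N. Pads are 22 mm wide; open, the fingers measure 114 mm over their backs; the gripper's body (76 mm by 85 mm) begins 54 mm behind the grasp point. The pads swing forward as they close: fully open they stand 13 mm farther back than shut.
Start: joints at [1.461, 0.385, 0.008, 0, -1.194, -0.259], TCP at [0.225, 0.583, 0.231] pointing down, gripper open.
Joint ranges: [-3.14, 3.14], [-1.21, 2.06], [-1.07, 1.41], [-3.16, 2.05], [-2.99, -0.16], [-3.1, 3.1]. Speed limits (rad/s): [2.79, 2.79, 3.14, 3.14, 3.14, 3.14].

## Interface

Orientations are given as [roll, pitch, yaw] about the fixed x, y, z axes, in that order (R = Rz(yaw) Ry(pitch) Rx(roll)).
In Python, from workcell import sensors, imaging, sign_off gives the robot as it stands.
- The arm moves only by the shell command python3 -m inch 'ROWS' [OPENING] [FORCE]. ROWS is a JSON object of lists of equal length, an entry for each row: "dp": the shift along the world's x, y, z in m, a list of three; "turn": the turn about the world's z in rad. In form: {"dp": [[tx, ty, tz], ...], "turn": [turn, ...]}. A call has 1 to 20 rows; each row is the pose to reach, as a shift and turn from the pose measured when the call began; what a row does not reach only later rows make up. A row lasts 1/10 s, in which the tool goes at most 50 mm and 8.59 degrees, less where a joint would pass 70% of its speed; a pose out of reach is approached as far as the arm can. A call with a gripper value outside its range is refused whole. OPENING is the finger opening in m, from 0 to 0.0854, set as the call begins (- or left out, the last holds). The fingers move at their own pace and stop on an object; FORCE is the grip in N (left out, the last holds). Time passes only in rows, so rows that repeat a pose let the fingers close. It gives the time, the measured TCP pose, the force and the opening at its end, in the units of the state.
- sensors.get_obs(): the state, without advancing time (a new reading comes with each control period).
- imaging.capture(name): name is "side" or "top"; returns (picture, depth): 400x640x3 uint8, red, green, blue; 400x640 float32, m along the optical axis (not along the pixel's ray), 0 where there is no reading.
- imaging.camera_params(name): a dict with "fx", "fy", "cx", "cy" (pixels), "k1" (the pictures are not rectified: a ray, as slopes to the right and down, at radius r is drawn at 1 + k1 r^2 times it, then the intrinsics apply), "R" (3x3) and "t" (3): a world point X has camera coordinates R X + t. Camera axes: x right, y down, z forward; pixel columns grow to the right and rows downward; lengths in m; the calibration is good to about 2 mm. A picture is of the moment at which its call begins. camera_params takes no time and is no camera call.
- sign_off(): hands the job in, once; it reports no verdict.
The state is a dict: "time": time; "q": joint angles; "joint_velocities": joint speeds; "effort": joint torques, N m; "position": TCP position; "ee_rot": TCP orientation; "contact_force": force on the tool from outside, world axes, zero at the start; "ft_torque": the same for the moment, N m; "grip_width": opening from 0.0 (shut) to 1.0 (fully open).
Only numpy, scipy, OpenCV 4.12 (cv2) and the standard library are available. Lean on these libraries where they do the work, as an engineer would, in place of code of your own. Each camera call takes 0.05 s, during which the arm holds its last target.

## Working session

There is one attempt and no reset: what is moved stays moved. The work goes in short steps, Python scripts to look and compute and a shell command to move; the robot and the scene stay as the last step left them, time stands still between calls to the robot, and variables do not carry over. Pictures are saved under pics/ and viewed, and the job is handed in when it is done.

```bash
mkdir -p pics; ls
python3 - <<'E'
from workcell import sensors, imaging
import cv2
print(sensors.get_obs())
import pickle
for n in ("side","top"):
    p,d=imaging.capture(n); cv2.imwrite(f"pics/{n}0.png",p[:,:,::-1]); pickle.dump((p,d),open(f"{n}0.pkl","wb"))
    print(n,imaging.camera_params(n))
E
```

```text
pics
{'time': 0.0, 'q': array([ 1.46059862e+00,  3.85559422e-01,  6.60776426e-03, -5.21107774e-04,
       -1.19397330e+00, -2.58586575e-01]), 'joint_velocities': array([ 0.00105221,  0.00069054, -0.00025639,  0.00013769, -0.00259783,
       -0.00024412]), 'effort': array([ 8.72661549e-04, -3.92292166e+01,  1.88399827e+01,  4.18606728e+00,
       -4.69198159e-03,  2.55731990e-06]), 'position': array([0.2250743 , 0.58243661, 0.23020949]), 'ee_rot': array([-1.57072003, -0.0021817 , -1.93977296]), 'contact_force': array([-0.03909705,  0.1894804 ,  0.83137016]), 'ft_torque': array([0.03757166, 0.01101297, 0.00093887]), 'grip_width': 0.9996505525613468}
side {'fx': 420.2499402863013, 'fy': 420.2499402863013, 'cx': 308.13572820486206, 'cy': 197.49006514773777, 'k1': -0.08059011253830589, 'R': array([[-0.77883848, -0.62719701,  0.00587645],
       [-0.43801412,  0.53716185, -0.72083339],
       [ 0.44894794, -0.56398675, -0.69308347]]), 't': array([0.48385161, 0.30637122, 0.76112981])}
top {'fx': 447.0820675844971, 'fy': 447.0820675844971, 'cx': 323.2677340925186, 'cy': 202.91307427023642, 'k1': -0.04602474201014131, 'R': array([[-9.42267264e-03, -9.99954928e-01, -1.16437900e-03],
       [-9.94730743e-01,  9.49231163e-03, -1.02081560e-01],
       [ 1.02088011e-01,  1.96362470e-04, -9.94775351e-01]]), 't': array([0.06833973, 0.57720636, 1.17573755])}
```

View pics/side0.png

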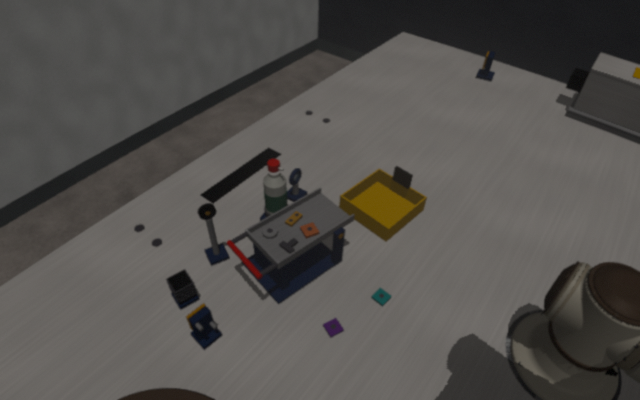

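View pics/top0.png

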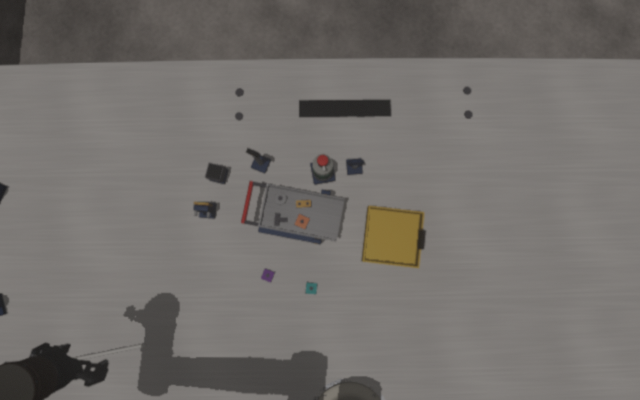

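The side view shows the tray, red handle at (245,258), bin at (383,203) with its tab at (402,177), and the cap at (274,164). In the top view the handle is at (249,203), the bin at (392,236), the tab at (421,239) and the cap at (322,160). The pinhole post is near (258,158). The purple (268,275) and turquoise (311,288) squares are decoys lying on the bench. The copper square at (302,221) is on the tray, so it is the right one.

```bash
cat > h.py <<'E'
import numpy as np, cv2, pickle
from workcell import imaging
def ray(n,uv):
    c=imaging.camera_params(n)
    K=np.array([[c['fx'],0,c['cx']],[0,c['fy'],c['cy']],[0,0,1]])
    xy=cv2.undistortPoints(np.array(uv,float).reshape(-1,1,2),K,np.array([c['k1'],0,0,0,0]),P=None).reshape(-1,2)
    R,t=c['R'],c['t']; o=-R.T@t
    d=np.c_[xy,np.ones(len(xy))]@R
    return o,d
def onz(n,uv,z):
    o,d=ray(n,uv); return o+d*((z-o[2])/d[:,2])[:,None]
def mask(p,lo,hi):
    h=cv2.cvtColor(p,cv2.COLOR_RGB2HSV); return cv2.inRange(h,np.array(lo),np.array(hi))
def red(p): return mask(p,(0,150,60),(5,255,255))|mask(p,(172,150,60),(180,255,255))
def blobs(m,amin=15):
    n,l,s,c=cv2.connectedComponentsWithStats(m)
    return [(l==i,s[i],c[i]) for i in range(1,n) if s[i,4]>=amin]
def grab(tag,n):
    p,d=imaging.capture(n); cv2.imwrite(f"pics/{n}{tag}.png",p[:,:,::-1]); pickle.dump((p,d),open(f"{n}{tag}.pkl","wb")); return p,d
E
python3 - <<'E'
from h import *
np.set_printoptions(precision=4,suppress=True)
for n in("top","side"):
    p,d=pickle.load(open(f"{n}0.pkl","rb"))
    cv2.imwrite(f"pics/{n}crop.png",cv2.resize(p[130:310,180:450] if n=="top" else p[140:360,150:450],None,fx=2.6,fy=2.6,interpolation=cv2.INTER_CUBIC)[:,:,::-1])
    for nm,m in(("red",red(p)),("yel",mask(p,(20,150,60),(32,255,255)))):
        for mm,s,c in blobs(m):
            ys,xs=np.nonzero(mm); r=cv2.minAreaRect(np.c_[xs,ys].astype(np.float32))
            print(n,nm,s,c,r)
            if nm=="red":
                print("  z.105",onz(n,[c],.105),"z.175",onz(n,[c],.173), "axis", onz(n,cv2.boxPoints(r),.105)[:,:2].tolist())
            elif s[4]>200:
                print("  ",onz(n,cv2.boxPoints(r),.045), onz(n,[r[0]],.045))
    print(n,d[203,249] if n=="top" else 0)
E
```

```text
top red [318 156   9   9  66] [322.1515 159.9394] ((322.0, 160.0), (8.0, 8.0), 90.0)
  z.105 [[0.6804 0.0647 0.105 ]] z.175 [[0.6667 0.0645 0.173 ]] axis [[0.6907150195388989, 0.0751727938392416], [0.6905168382350312, 0.05473201031951823], [0.6697679373891481, 0.05494158529452105], [0.6699651827165773, 0.07534122042423759]]
top red [243 183   9  38  68] [247.0147 200.6912] ((246.92013549804688, 201.48336791992188), (1.8355883359909058, 37.85390853881836), 11.768288612365723)
  z.105 [[0.5776 0.2558 0.105 ]] z.175 [[0.5702 0.2441 0.173 ]] axis [[0.5291797144314557, 0.26772225928010407], [0.6233465730373184, 0.24890331740549837], [0.622338206524997, 0.24431634569996724], [0.5281941448243952, 0.26317007510539464]]
top yel [ 375  212   44   51 1053] [399.3618 235.2042] ((395.3719482421875, 236.65245056152344), (41.74312210083008, 48.0377197265625), 6.340191841125488)
   [[ 0.4288 -0.0639  0.045 ]
 [ 0.5547 -0.0805  0.045 ]
 [ 0.5413 -0.1907  0.045 ]
 [ 0.4155 -0.173   0.045 ]] [[ 0.4847 -0.1269  0.045 ]]
top 1.1330807
side red [267 158  12  14 120] [272.6417 164.1583] ((272.5, 164.5), (1
[... 489 characters left out ...]
2952346821, 0.25076735305492687], [0.6297604037112304, 0.237680173925099], [0.5214193326875708, 0.2614214802546892], [0.5217786083982872, 0.27335916609139826]]
side yel [633  68   7  11  54] [636.7778  72.9259] ((636.0, 73.0), (10.0, 6.0), 90.0)
side yel [ 340  170   86   70 3269] [381.1814 204.2502] ((381.4295654296875, 201.60067749023438), (73.81279754638672, 58.00162124633789), 34.99202346801758)
   [[ 0.5602 -0.0236  0.045 ]
 [ 0.598  -0.2264  0.045 ]
 [ 0.3946 -0.1814  0.045 ]
 [ 0.3821 -0.0015  0.045 ]] [[ 0.4784 -0.1016  0.045 ]]
side yel [188 305  16  13  26] [195.5    310.8077] ((195.392333984375, 310.861572265625), (1.4909985065460205, 19.207569122314453), 52.12501525878906)
side 0
```

View pics/topcrop.png

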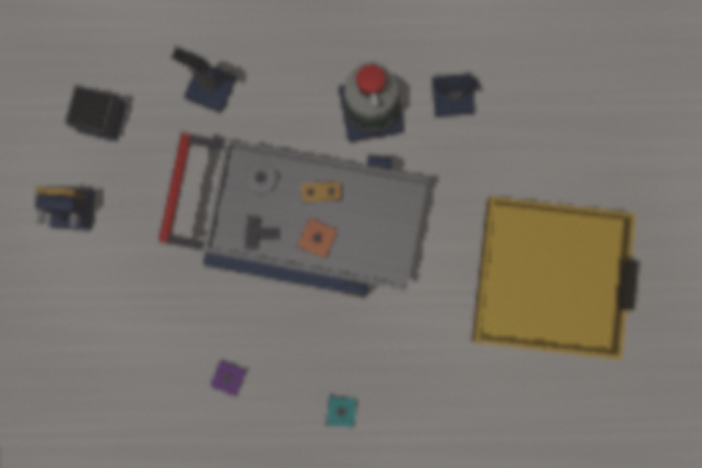

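View pics/sidecrop.png

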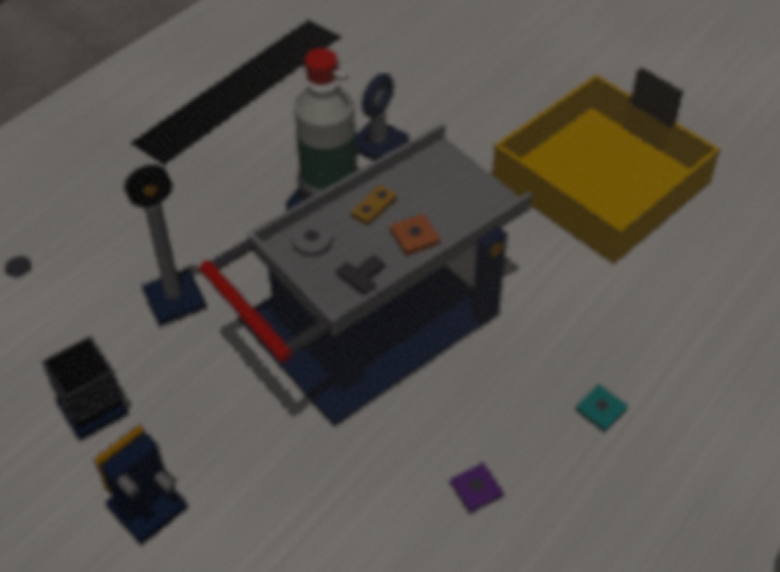

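Run:
```python
from h import *
np.set_printoptions(precision=4,suppress=True)
T=lambda a:np.array(a)/2.6+np.array([180,130])
S=lambda a:np.array(a)/2.6+np.array([150,140])
h=onz("top",T([[184,137],[164,241]]),.105);print("handle top",h,h.mean(0),np.linalg.norm(h[0]-h[1]))
h2=onz("side",S([[206,266],[287,355]]),.105);print("handle side",h2,h2.mean(0),np.linalg.norm(h2[0]-h2[1]))
for hh in(h,h2):
    v=hh[0]-hh[1]; print("yaw",np.arctan2(v[1],v[0]))
l=onz("top",T([[435,178],[407,287]]),.105);print("lip",l)
b=onz("top",T([[492,197],[634,214],[619,356],[475,342]]),.045);print("bin top",b,b.mean(0))
for i in range(4): v=b[(i+1)%4]-b[i];print(np.linalg.norm(v),np.arctan2(v[1],v[0]))
b=onz("side",S([[597,75],[719,151],[614,262],[495,148]]),.045);print("bin side",b[[0,1,3]],b[[1,3]].mean(0))
print("tab top",onz("top",T([[638,259],[634,310]]),.085)); print("tab side",onz("side",S([[640,68],[682,95]]),.085))
print("cap top",onz("top",T([[371,78]]),.175),onz("side",S([[321,56]]),.175))
print("pin disc top",onz("top",T([[176,50],[207,68]]),.16)," side",onz("side",S([[149,187]]),.142), "foot",onz("side",S([[145,290],[182,322],[207,300]]),.01),onz("top",T([[212,90]]),.006))
print("lens",onz("side",S([[380,140]]),.008), onz("top",T([[455,95]]),.006))
```

```text
handle top [[0.6235 0.2466 0.105 ]
 [0.5219 0.2653 0.105 ]] [0.5727 0.256  0.105 ] 0.10329857460733735
handle side [[0.6251 0.2457 0.105 ]
 [0.5206 0.2664 0.105 ]] [0.5728 0.2561 0.105 ] 0.10652807238187477
yaw -0.18207159707996948
yaw -0.19488620272347285
lip [[0.5808 0.0019 0.105 ]
 [0.4754 0.0305 0.105 ]]
bin top [[ 0.5674 -0.0593  0.045 ]
 [ 0.5486 -0.2045  0.045 ]
 [ 0.4046 -0.1849  0.045 ]
 [ 0.4203 -0.0393  0.045 ]] [ 0.4852 -0.122   0.045 ]
0.14641734700722933 -1.7000968765772697
0.14525268747045442 3.005796801827563
0.14641369184953004 1.463346813438242
0.1484514174268397 -0.13539581902978517
bin side [[ 0.5464 -0.203   0.045 ]
 [ 0.3995 -0.1816  0.045 ]
 [ 0.5641 -0.0526  0.045 ]] [ 0.4818 -0.1171  0.045 ]
tab top [[ 0.5009 -0.1981  0.085 ]
 [ 0.4509 -0.1926  0.085 ]]
tab side [[ 0.4986 -0.1941  0.085 ]
 [ 0.4483 -0.1848  0.085 ]]
cap top [[0.6662 0.0632 0.175 ]] [[0.6667 0.0641 0.175 ]]
pin disc top [[0.6978 0.2458 0.16  ]
 [0.6803 0.2166 0.16  ]]  side [[0.6908 0.2374 0.142 ]] foot [[0.7138 0.25   0.01  ]
 [0.6637 0.2531 0.01  ]
 [0.6645 0.2236 0.01  ]] [[0.6888 0.2333 0.006 ]]
lens [[ 0.6792 -0.0231  0.008 ]] [[ 0.6808 -0.0261  0.006 ]]
```

Both views agree. The stand's yaw is about -0.187, with the hinge at about (0.5375, 0.069). The bin centre is at about (0.4835, -0.119) with yaw -0.13, and its tab is at about (0.4745, -0.190). The cap is at (0.6665, 0.0637). First move: above the tab.

```bash
python3 -m inch '{"dp": [[0.015,-0.045,0],[0.03,-0.09,0],[0.045,-0.135,0],[0.06,-0.18,0],[0.075,-0.225,0],[0.09,-0.27,0],[0.105,-0.315,0],[0.12,-0.36,0],[0.135,-0.405,0],[0.15,-0.45,0],[0.165,-0.495,0],[0.18,-0.54,0],[0.195,-0.585,0],[0.21,-0.63,0],[0.225,-0.675,0],[0.237,-0.72,0],[0.249,-0.765,0],[0.2495,-0.772,0],[0.2495,-0.772,0],[0.2495,-0.772,0]], "turn": [0,0,0.02,0.04,0.06,0.08,0.1,0.12,0.14,0.16,0.18,0.2,0.22,0.24,0.24,0.24,0.24,0.24,0.24,0.24]}' 0.06 40
python3 - <<'E'
from h import *
p,d=grab("1","side"); cv2.imwrite("pics/s1c.png",cv2.resize(p[40:260,250:550],None,fx=2.6,fy=2.6)[:,:,::-1])
E
```

```text
time: 2.1
position: [0.4741, -0.1889, 0.23]
ee_rot: [-1.572, -0.002, -1.7]
contact_force: [-0.1, 0.2, -0.6]
grip_width: 0.702
```

View pics/s1c.png

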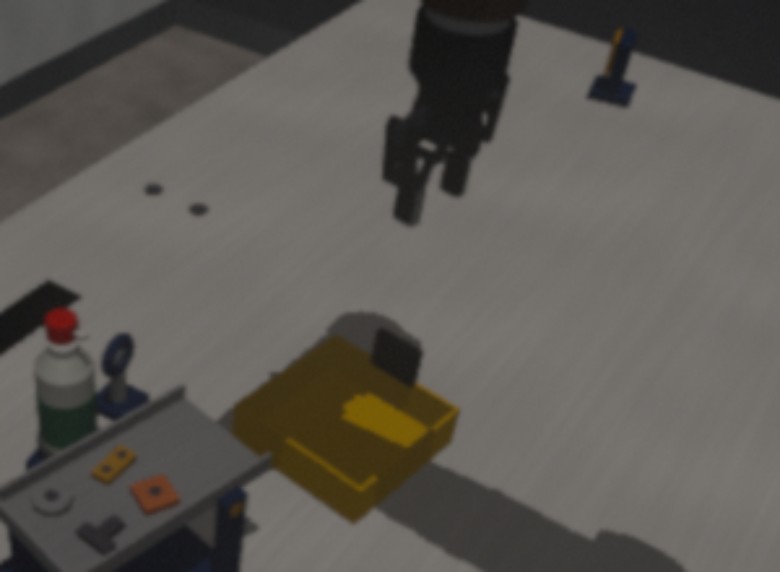

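The open jaws are above the tab and straddle it. Next: descend and close.

```bash
python3 -m inch '{"dp": [[0,-0.001,-0.04],[0,-0.001,-0.08],[0,-0.001,-0.12],[0,-0.001,-0.15],[0,-0.001,-0.165],[0,-0.001,-0.175],[0,-0.001,-0.177],[0,-0.001,-0.177]], "turn": [0,0,0,0,0,0,0,0]}' 0.06 40
python3 -m inch '{"dp": [[0,0,0],[0,0,0],[0,0,0],[0,0,0],[0,0,0],[0,0,0],[0,0,0],[0,0,0]], "turn": [0,0,0,0,0,0,0,0]}' 0.0 60
python3 - <<'E'
from h import *
p,d=grab("2","side"); cv2.imwrite("pics/s2c.png",cv2.resize(p[40:260,250:550],None,fx=2.6,fy=2.6)[:,:,::-1])
p,d=grab("2","top"); cv2.imwrite("pics/t2c.png",cv2.resize(p[130:310,180:450],None,fx=2.6,fy=2.6)[:,:,::-1])
E
```

```text
time: 2.95
position: [0.4748, -0.1889, 0.0539]
ee_rot: [-1.57, -0.002, -1.697]
contact_force: [0.1, 0.1, -0.1]
grip_width: 0.701
time: 3.75
position: [0.4753, -0.1892, 0.0548]
ee_rot: [-1.569, -0.002, -1.697]
contact_force: [-0.7, -0.7, 5.3]
grip_width: 0.108
```

View pics/s2c.png

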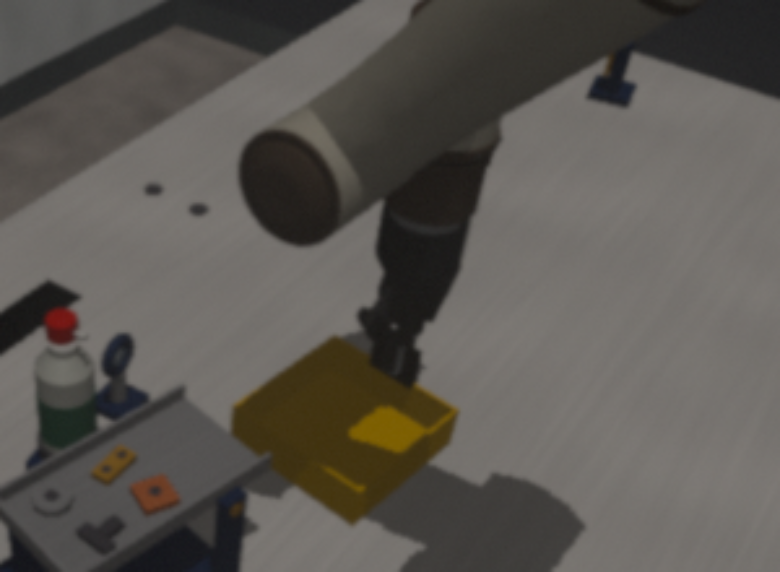

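View pics/t2c.png

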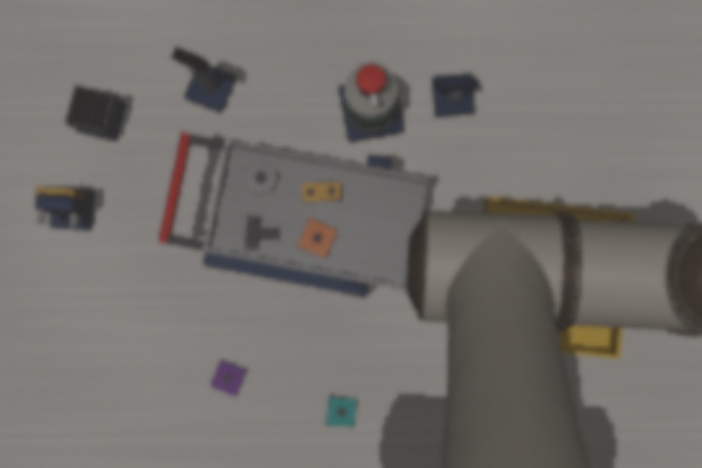

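The tab is gripped at a 9 mm opening. Next: slide towards home and square up, stopping 15 mm short.

```bash
python3 -m inch '{"dp": [[0.003,0.008,0],[0.006,0.017,0],[0.009,0.026,0],[0.012,0.035,0],[0.015,0.044,0],[0.018,0.053,0],[0.021,0.062,0],[0.024,0.071,0],[0.027,0.08,0],[0.03,0.089,0],[0.03,0.089,0],[0.03,0.089,0]], "turn": [-0.006,-0.012,-0.018,-0.024,-0.03,-0.04,-0.05,-0.06,-0.061,-0.061,-0.061,-0.061]}'
python3 -m inch '{"dp": [[0.0005,0.003,0],[0.001,0.006,0],[0.0015,0.009,0],[0.002,0.011,0],[0.002,0.011,0]], "turn": [0,0,0,0,0]}'
```

```text
time: 5.05
position: [0.5062, -0.0989, 0.0548]
ee_rot: [-1.567, -0.0, -1.757]
contact_force: [0.6, 3.5, 0.7]
grip_width: 0.108
time: 5.55
position: [0.508, -0.0879, 0.0548]
ee_rot: [-1.567, -0.001, -1.757]
contact_force: [-0.8, -2.1, 3.2]
grip_width: 0.107
```

Now to contact in 1–2 mm steps.

```bash
python3 -m inch '{"dp": [[0.0003,0.0015,0],[0.0006,0.003,0],[0.0006,0.003,0]], "turn": [0,0,0]}'
python3 -m inch '{"dp": [[0.0003,0.0015,0],[0.0003,0.0015,0]], "turn": [0,0]}'
python3 -m inch '{"dp": [[0.0003,0.0015,0],[0.0003,0.0015,0]], "turn": [0,0]}'
```

```text
time: 5.85
position: [0.508, -0.0853, 0.0547]
ee_rot: [-1.569, -0.001, -1.758]
contact_force: [-1.8, -6.7, 3.5]
grip_width: 0.111
time: 6.05
position: [0.5072, -0.0848, 0.0548]
ee_rot: [-1.57, -0.003, -1.76]
contact_force: [-2.4, -8.2, 4.4]
grip_width: 0.104
time: 6.25
position: [0.5067, -0.0844, 0.0547]
ee_rot: [-1.572, -0.004, -1.763]
contact_force: [-2.1, -9.2, 4.6]
grip_width: 0.106
```

It is against the posts. The reaction force is rising and motion has stalled at the predicted home position. Release, rise and look.

```bash
python3 -m inch '{"dp": [[0,0,0],[0,0,0],[0,0,0],[0,0,0],[0,0,0]], "turn": [0,0,0,0,0]}' 0.045 40
python3 -m inch '{"dp": [[0,0,0.04],[0,0,0.09],[0,0,0.14],[0,0,0.19],[-0.05,-0.02,0.19],[-0.1,-0.02,0.19],[-0.12,-0.02,0.19],[-0.12,-0.02,0.19]], "turn": [0,0,0,0,0,0,0,0]}'
python3 - <<'E'
from h import *
p,d=grab("3","side"); cv2.imwrite("pics/s3c.png",cv2.resize(p[120:320,200:470],None,fx=2.9,fy=2.9,interpolation=cv2.INTER_CUBIC)[:,:,::-1])
p,d=grab("3","top"); cv2.imwrite("pics/t3c.png",cv2.resize(p[130:310,180:450],None,fx=2.6,fy=2.6,interpolation=cv2.INTER_CUBIC)[:,:,::-1])
E
```

```text
time: 6.75
position: [0.5068, -0.084, 0.0547]
ee_rot: [-1.572, -0.004, -1.762]
contact_force: [0.8, 0.1, 0.5]
grip_width: 0.53
time: 7.55
position: [0.3838, -0.1042, 0.2451]
ee_rot: [-1.571, -0.002, -1.762]
contact_force: [0.4, -0.1, 0.3]
grip_width: 0.527
```

View pics/s3c.png

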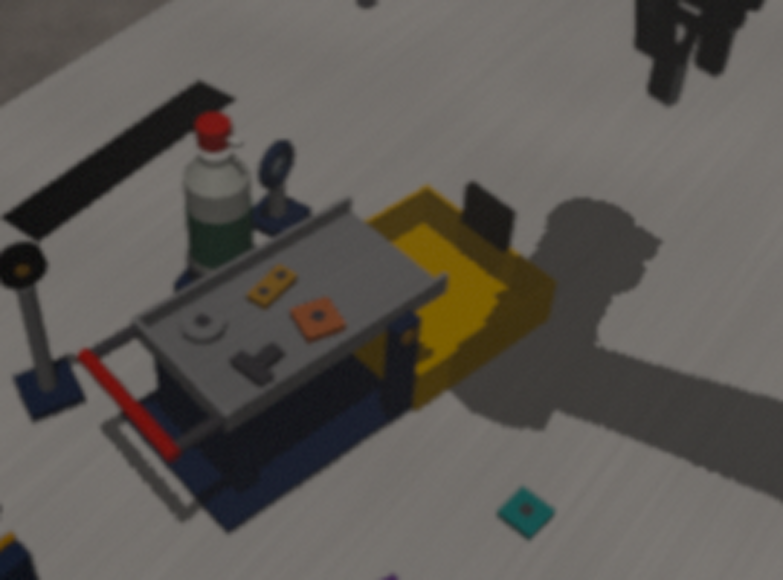

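View pics/t3c.png

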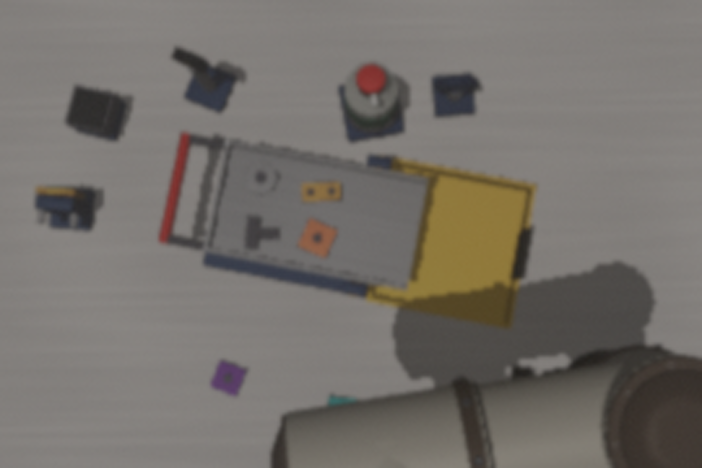

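The bin is flush with the posts and centred. Top-crop corners are (536,185), (511,326), (370,297) and (394,157). A quick numeric check follows, which also fixes the handle goal.

Run:
```python
from h import *
np.set_printoptions(precision=4,suppress=True)
T=lambda a:np.array(a)/2.6+np.array([180,130])
b=onz("top",T([[394,157],[536,185],[511,326],[370,297]]),.045);print(b.mean(0),b)
yaw=-.188;y=np.array([-np.sin(yaw),np.cos(yaw)]);x=np.array([y[1],-y[0]])
H=np.array([.5728,.256]); hg=H-.19*y
c=b.mean(0)[:2]-hg; print("bin in stand",c@x,c@y)
f=b[[1,2]].mean(0)-b[[0,3]].mean(0);print("bin yaw err",np.arctan2(f[0],-f[1])+0-0, np.arctan2(-f[0],-f[1]))
for a in(0,.2,.4,.6,.8,.9):
  P=hg+y*(.19*np.cos(a)-.01*np.sin(a)); print(a,P-H,.19*np.sin(a)+.01*np.cos(a)-.01)
```

```text
[ 0.5229 -0.0185  0.045 ] [[ 0.6096  0.0405  0.045 ]
 [ 0.5794 -0.1047  0.045 ]
 [ 0.4361 -0.0761  0.045 ]
 [ 0.4667  0.0664  0.045 ]]
bin in stand 0.002324382670118622 -0.08895558227122936
bin yaw err -0.20885135893519502 0.20885135893519502
0 [0. 0.] 0.0
0.2 [-0.0011 -0.0057] 0.03754783862947405
0.4 [-0.0035 -0.0186] 0.07320009497867246
0.6 [-0.0073 -0.0381] 0.1055354260941535
0.8 [-0.0121 -0.0637] 0.13326472436438097
0.9 [-0.0149 -0.0783] 0.14504821251192848
```

The bin measures x=+2 mm, y=-89 mm in the stand's frame, and square to within about 0.02 rad. Now to a point above the handle.

```bash
python3 -m inch '{"dp": [[0.02,0.038,0],[0.04,0.076,0],[0.06,0.114,0],[0.08,0.152,0],[0.1,0.19,0],[0.12,0.228,0],[0.14,0.266,0],[0.16,0.304,0],[0.175,0.335,0],[0.185,0.355,0],[0.189,0.36,0],[0.189,0.36,0],[0.189,0.36,0]], "turn": [0,0,0,0,0,0,0,0,0,0,0,0,0]}' 0.036 25
python3 - <<'E'
from h import *
p,d=grab("4","side"); cv2.imwrite("pics/s4c.png",cv2.resize(p[120:340,130:400],None,fx=2.7,fy=2.7,interpolation=cv2.INTER_CUBIC)[:,:,::-1])
E
```

```text
time: 8.95
position: [0.576, 0.2555, 0.2447]
ee_rot: [-1.57, -0.004, -1.762]
contact_force: [-0.3, 0.7, -0.6]
grip_width: 0.422
```

View pics/s4c.png

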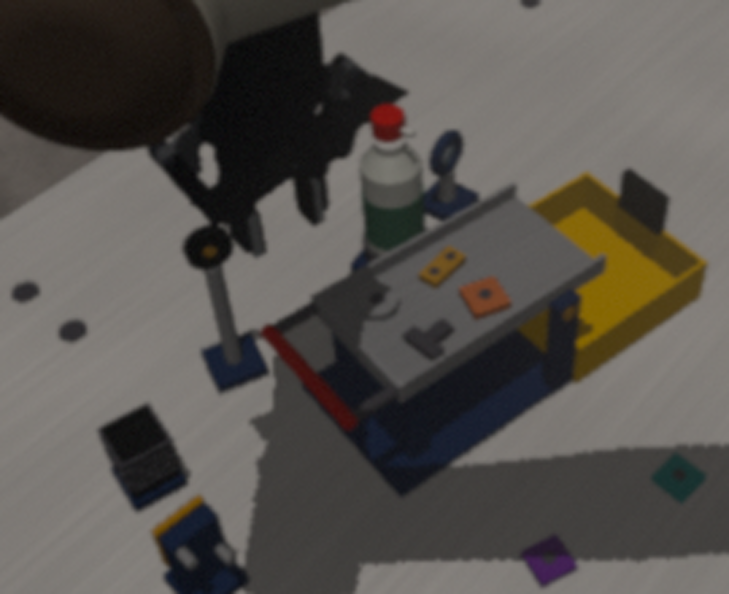

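```bash
python3 -m inch '{"dp": [[-0.003,0.0005,-0.04],[-0.003,0.0005,-0.08],[-0.003,0.0005,-0.105],[-0.003,0.0005,-0.12],[-0.003,0.0005,-0.13],[-0.003,0.0005,-0.13]], "turn": [0,0,0,0,0,0]}'
python3 -m inch '{"dp": [[0,0,-0.01],[0,0,-0.02],[0,0,-0.028],[0,0,-0.028]], "turn": [0,0,0,0]}'
python3 - <<'E'
from h import *
p,d=grab("5","side"); cv2.imwrite("pics/s5c.png",cv2.resize(p[120:340,130:400],None,fx=2.7,fy=2.7,interpolation=cv2.INTER_CUBIC)[:,:,::-1])
E
```

```text
time: 9.6
position: [0.5723, 0.2547, 0.1143]
ee_rot: [-1.572, -0.005, -1.763]
contact_force: [-0.5, 0.5, -0.2]
grip_width: 0.421
time: 10.0
position: [0.5715, 0.2542, 0.0848]
ee_rot: [-1.574, -0.007, -1.763]
contact_force: [0.1, -0.1, 0.0]
grip_width: 0.424
```

View pics/s5c.png

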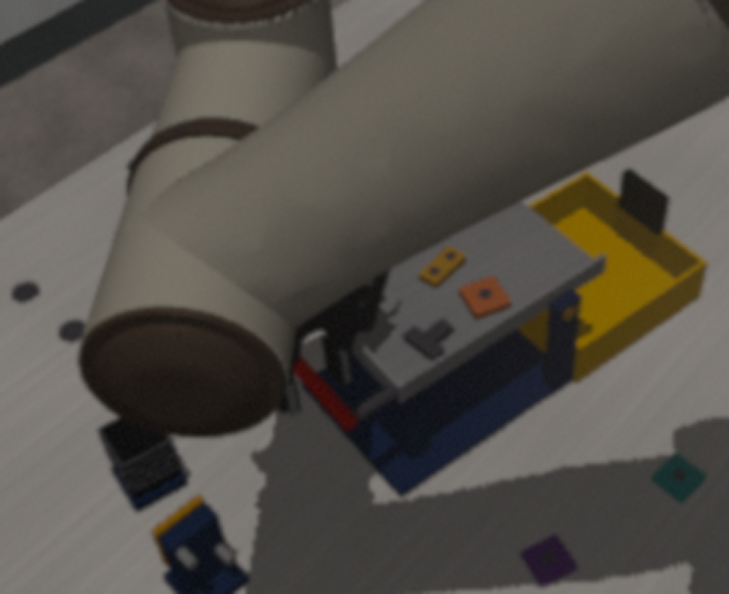

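The fingers straddle the bar and there is no contact force. Close, then lift along the arc.

```bash
python3 -m inch '{"dp": [[0,0,0],[0,0,0],[0,0,0],[0,0,0],[0,0,0],[0,0,0]], "turn": [0,0,0,0,0,0]}' 0.0 35
python3 -m inch '{"dp": [[0,-0.0002,0.004],[0,-0.0006,0.009],[-0.0002,-0.0015,0.015],[-0.0005,-0.0025,0.021],[-0.0007,-0.0036,0.027],[-0.001,-0.0048,0.033],[-0.0011,-0.0057,0.0375],[-0.0011,-0.0057,0.0375]], "turn": [0,0,0,0,0,0,0,0]}'
python3 - <<'E'
from h import *
p,d=grab("6","top"); cv2.imwrite("pics/t6c.png",cv2.resize(p[130:310,180:450],None,fx=2.6,fy=2.6,interpolation=cv2.INTER_CUBIC)[:,:,::-1])
p,d=grab("6","side"); cv2.imwrite("pics/s6c.png",cv2.resize(p[120:340,130:400],None,fx=2.7,fy=2.7,interpolation=cv2.INTER_CUBIC)[:,:,::-1])
E
```

```text
time: 10.65
position: [0.5727, 0.2561, 0.0861]
ee_rot: [-1.571, -0.003, -1.763]
contact_force: [0.3, 5.1, -2.0]
grip_width: 0.123
time: 11.45
position: [0.5715, 0.2506, 0.1245]
ee_rot: [-1.57, -0.002, -1.763]
contact_force: [-1.8, 5.0, -1.1]
grip_width: 0.126
```

View pics/s6c.png

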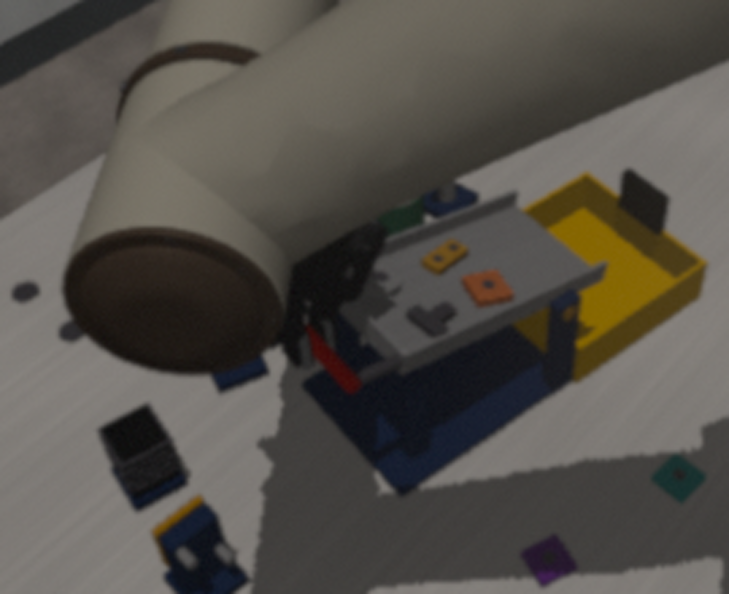

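View pics/t6c.png

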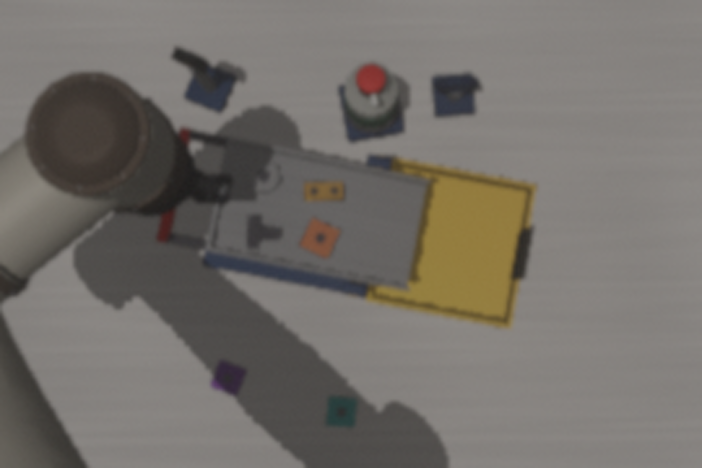

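The tray is about 0.2 rad up and the bar is held. Continue slowly to about 0.6.

```bash
python3 -m inch '{"dp": [[-0.0003,-0.0013,0.0045],[-0.0005,-0.0027,0.009],[-0.0008,-0.004,0.0135],[-0.0011,-0.0056,0.018],[-0.0014,-0.0073,0.0224],[-0.0017,-0.0091,0.0268],[-0.002,-0.011,0.0312],[-0.0024,-0.0129,0.0357],[-0.0024,-0.0129,0.0357]], "turn": [0,0,0,0,0,0,0,0,0]}'
python3 -m inch '{"dp": [[-0.0004,-0.0022,0.0042],[-0.0009,-0.0045,0.0084],[-0.0014,-0.0067,0.0125],[-0.0018,-0.009,0.0166],[-0.0023,-0.0116,0.0206],[-0.0028,-0.0142,0.0246],[-0.0033,-0.0168,0.0285],[-0.0038,-0.0195,0.0323],[-0.0038,-0.0195,0.0323],[-0.0038,-0.0195,0.0323]], "turn": [0,0,0,0,0,0,0,0,0,0]}'
python3 - <<'E'
from h import *
p,d=grab("7","top"); cv2.imwrite("pics/t7c.png",cv2.resize(p[130:310,180:450],None,fx=2.6,fy=2.6,interpolation=cv2.INTER_CUBIC)[:,:,::-1])
E
```

```text
time: 12.45
position: [0.569, 0.2381, 0.1603]
ee_rot: [-1.57, -0.001, -1.763]
contact_force: [-3.5, 5.4, -1.0]
grip_width: 0.129
time: 13.45
position: [0.5651, 0.219, 0.1936]
ee_rot: [-1.57, 0.0, -1.763]
contact_force: [-2.2, 5.5, 2.4]
grip_width: 0.122
```

View pics/t7c.png

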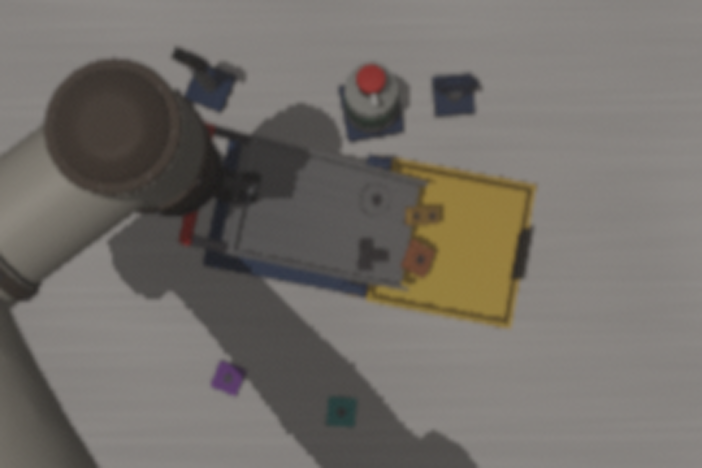

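All four blanks are sliding. The bar and the square are going over the lip at (425,214) and (420,257). Hold here and watch.

```bash
python3 -m inch '{"dp": [[0,0,0],[0,0,0],[0,0,0],[0,0,0],[0,0,0],[0,0,0],[0,0,0],[0,0,0]], "turn": [0,0,0,0,0,0,0,0]}'
python3 - <<'E'
from h import *
p,d=grab("8","top"); cv2.imwrite("pics/t8c.png",cv2.resize(p[130:310,180:450],None,fx=2.6,fy=2.6,interpolation=cv2.INTER_CUBIC)[:,:,::-1])
E
```

```text
time: 14.3
position: [0.5651, 0.219, 0.1936]
ee_rot: [-1.57, 0.0, -1.763]
contact_force: [-1.0, 3.6, 0.1]
grip_width: 0.124
```

View pics/t8c.png

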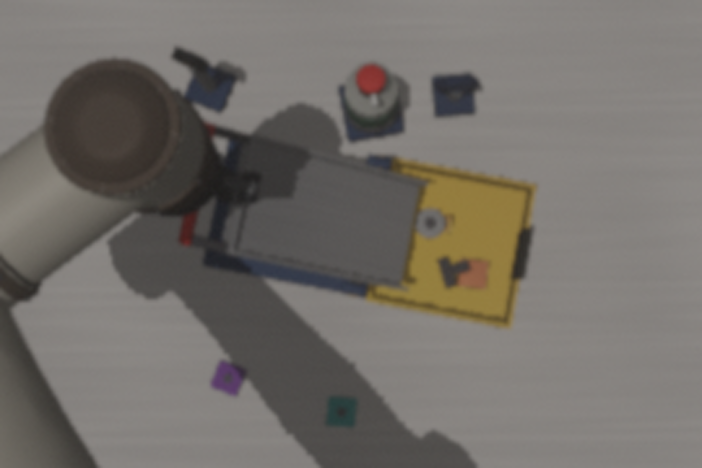

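All four are in the bin: the disc at (430,222) lies on the bar (450,220), and the tee at (453,270) lies on the square (474,274). Side check before lowering.

```bash
python3 -m inch '{"dp": [[0,0,0],[0,0,0],[0,0,0]], "turn": [0,0,0]}'
python3 - <<'E'
from h import *
p,d=grab("9","side"); cv2.imwrite("pics/s9c.png",cv2.resize(p[150:270,280:450],None,fx=4.5,fy=4.5,interpolation=cv2.INTER_CUBIC)[:,:,::-1])
E
```

```text
time: 14.65
position: [0.5651, 0.2191, 0.1936]
ee_rot: [-1.57, 0.0, -1.763]
contact_force: [-1.1, 4.7, 0.9]
grip_width: 0.124
```

View pics/s9c.png

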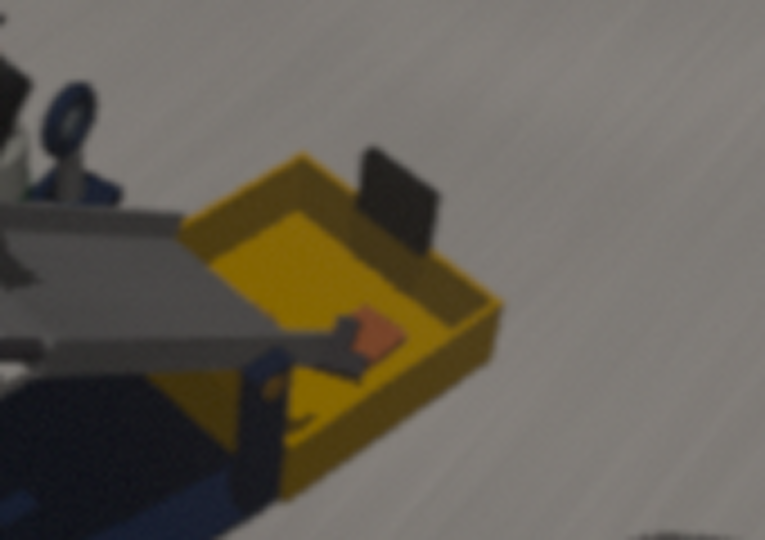

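Nothing is left on the tray. Lower along the same arc.

```bash
python3 -m inch '{"dp": [[0.0005,0.0026,-0.004],[0.001,0.0052,-0.0078],[0.0015,0.0079,-0.0117],[0.002,0.0105,-0.0157],[0.0025,0.0128,-0.0198],[0.003,0.0151,-0.0239],[0.0034,0.0174,-0.0281],[0.0038,0.0195,-0.0323],[0.0042,0.0214,-0.0367],[0.0045,0.0233,-0.0411],[0.0048,0.0251,-0.0455],[0.0051,0.0268,-0.0499],[0.0054,0.0283,-0.0544],[0.0057,0.0298,-0.0589],[0.006,0.0312,-0.0634],[0.0062,0.0324,-0.068],[0.0062,0.0324,-0.068]], "turn": [0,0,0,0,0,0,0,0,0,0,0,0,0,0,0,0,0]}'
python3 -m inch '{"dp": [[0.0002,0.0012,-0.0045],[0.0004,0.0022,-0.009],[0.0006,0.0032,-0.0138],[0.0008,0.004,-0.0185],[0.0009,0.0045,-0.0235],[0.001,0.005,-0.0285],[0.0011,0.0053,-0.0335],[0.0011,0.0055,-0.0375],[0.0011,0.0055,-0.0385],[0.0011,0.0055,-0.0385]], "turn": [0,0,0,0,0,0,0,0,0,0]}'
```

```text
time: 16.4
position: [0.5714, 0.2511, 0.1248]
ee_rot: [-1.57, -0.001, -1.763]
contact_force: [3.2, -3.6, -0.2]
grip_width: 0.131
time: 17.4
position: [0.5726, 0.2564, 0.0896]
ee_rot: [-1.569, -0.001, -1.762]
contact_force: [-3.6, -6.8, 14.8]
grip_width: 0.127
```

At z=0.0896 there is 15 N of upward force, so the tray is on its stop. The bar has slipped about 3 mm in the pads. Ease off, open and look.

```bash
python3 -m inch '{"dp": [[0,0,0],[0,0,0],[0,0,0],[0,0,0]], "turn": [0,0,0,0]}' 0.036 25
python3 -m inch '{"dp": [[0,0,0.02],[0,0,0.06],[0,0,0.11],[0,0,0.15],[0,-0.02,0.18],[-0.03,-0.06,0.18],[-0.06,-0.1,0.18],[-0.1,-0.14,0.18],[-0.14,-0.18,0.18],[-0.16,-0.2,0.18],[-0.16,-0.2,0.18]], "turn": [0,0,0,0,0,0,0,0,0,0,0]}' 0.036
python3 - <<'E'
from h import *
p,d=grab("10","side"); cv2.imwrite("pics/s10c.png",cv2.resize(p[120:340,170:440],None,fx=2.7,fy=2.7,interpolation=cv2.INTER_CUBIC)[:,:,::-1])
p,d=grab("10","top"); cv2.imwrite("pics/t10c.png",cv2.resize(p[130:310,180:450],None,fx=2.6,fy=2.6,interpolation=cv2.INTER_CUBIC)[:,:,::-1])
E
```

```text
time: 17.8
position: [0.5723, 0.2569, 0.089]
ee_rot: [-1.569, -0.001, -1.761]
contact_force: [-0.2, -0.3, 1.1]
grip_width: 0.422
time: 18.9
position: [0.4086, 0.0543, 0.2691]
ee_rot: [-1.57, -0.0, -1.763]
contact_force: [0.4, 0.0, 0.2]
grip_width: 0.423
```

View pics/s10c.png

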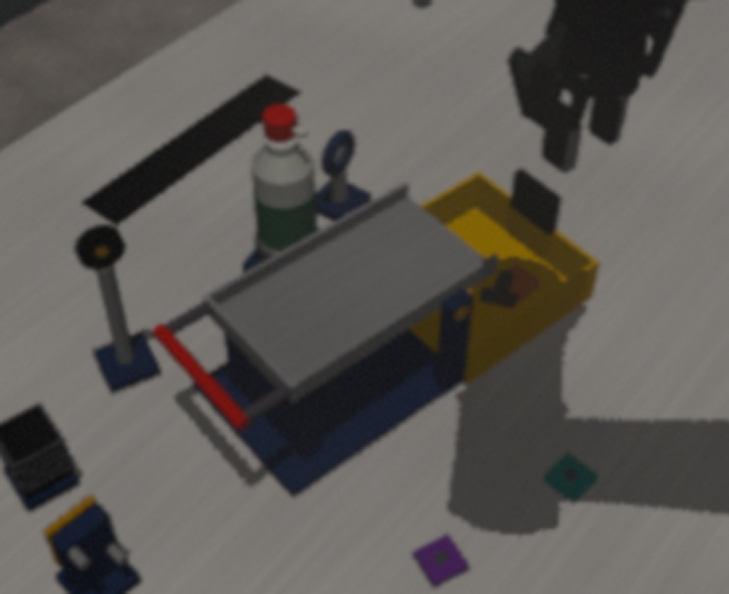

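View pics/t10c.png

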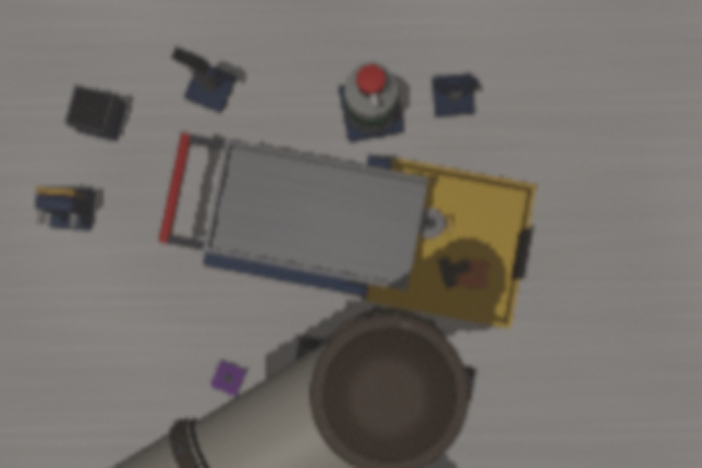

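The tray is down: the handle is at the same top-crop pixels as at the start, (184,137)–(164,241). The bin and optics are unchanged. Now shut the gripper and go above the cap.

```bash
python3 -m inch '{"dp": [[0.03,0.001,0],[0.07,0.002,0],[0.11,0.004,0],[0.15,0.006,0],[0.19,0.008,0],[0.225,0.009,0],[0.25,0.0095,-0.02],[0.258,0.0095,-0.04],[0.258,0.0095,-0.055],[0.258,0.0095,-0.055],[0.258,0.0095,-0.055]], "turn": [0,0,0,0,0,0,0,0,0,0,0]}' 0.0 40
python3 - <<'E'
from h import *
p,d=grab("11","side"); cv2.imwrite("pics/s11c.png",cv2.resize(p[100:280,180:450],None,fx=2.7,fy=2.7,interpolation=cv2.INTER_CUBIC)[:,:,::-1])
E
```

```text
time: 20.1
position: [0.6708, 0.0667, 0.2137]
ee_rot: [-1.569, -0.0, -1.761]
contact_force: [-0.7, 0.2, 0.6]
grip_width: -0.003
```

View pics/s11c.png

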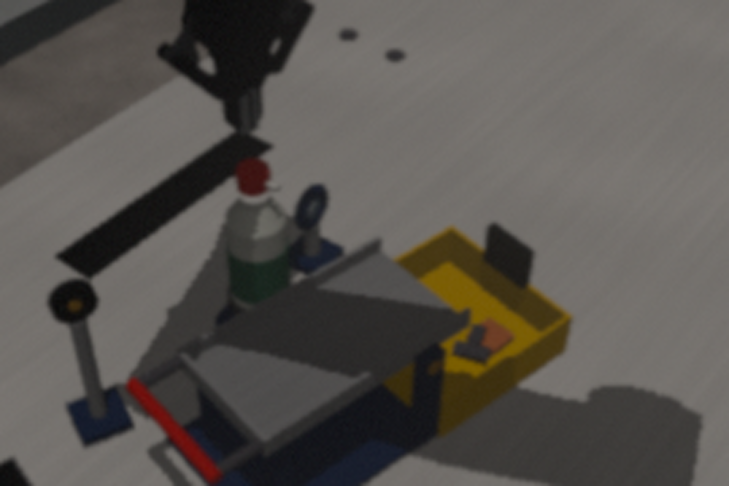

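The shut fingertips are just over the cap at (252,165). Trim by (-4, -3) mm and descend, then press by force.

```bash
python3 -m inch '{"dp": [[-0.004,-0.003,-0.012],[-0.004,-0.003,-0.025],[-0.004,-0.003,-0.034],[-0.004,-0.003,-0.036],[-0.004,-0.003,-0.036]], "turn": [0,0,0,0,0]}'
python3 -m inch '{"dp": [[0,0,-0.002],[0,0,-0.004],[0,0,-0.006],[0,0,-0.006]], "turn": [0,0,0,0]}'
python3 -m inch '{"dp": [[0,0,-0.001],[0,0,-0.002],[0,0,-0.003],[0,0,-0.003]], "turn": [0,0,0,0]}'
```

```text
time: 20.65
position: [0.6668, 0.0636, 0.1782]
ee_rot: [-1.568, -0.0, -1.761]
contact_force: [0.0, 0.5, -0.4]
grip_width: -0.003
time: 21.05
position: [0.6671, 0.0636, 0.1728]
ee_rot: [-1.567, 0.0, -1.761]
contact_force: [-0.3, -0.0, 2.7]
grip_width: -0.001
time: 21.45
position: [0.6671, 0.0637, 0.1699]
ee_rot: [-1.567, 0.0, -1.761]
contact_force: [-1.7, -0.1, 3.7]
grip_width: 0.004
```

```bash
python3 -m inch '{"dp": [[0,0,-0.001],[0,0,-0.002],[0,0,-0.003],[0,0,-0.003]], "turn": [0,0,0,0]}'
python3 -m inch '{"dp": [[0,0,-0.001],[0,0,-0.002],[0,0,-0.002]], "turn": [0,0,0]}'
```

```text
time: 21.85
position: [0.6672, 0.0637, 0.1681]
ee_rot: [-1.566, 0.0, -1.76]
contact_force: [-2.8, 0.7, 7.7]
grip_width: 0.004
time: 22.15
position: [0.6672, 0.0636, 0.1681]
ee_rot: [-1.565, -0.0, -1.76]
contact_force: [-4.1, 0.3, 10.1]
grip_width: 0.003
```

The cap is bottomed: z has stopped at 0.168 and the force is 10 N. Rise straight up, back off and check.

```bash
python3 -m inch '{"dp": [[0,0,0.003],[0,0,0.006],[0,0,0.012],[0,0,0.03],[0,0,0.06],[0,0,0.1],[-0.04,-0.03,0.1],[-0.08,-0.06,0.1],[-0.12,-0.09,0.1],[-0.16,-0.12,0.1],[-0.2,-0.15,0.1],[-0.24,-0.17,0.1],[-0.26,-0.17,0.1],[-0.26,-0.17,0.1],[-0.26,-0.17,0.1]], "turn": [0,0,0,0,0,0,0,0,0,0,0,0,0,0,0]}'
python3 - <<'E'
from h import *
np.set_printoptions(precision=4,suppress=True)
p,d=grab("12","side"); cv2.imwrite("pics/s12c.png",cv2.resize(p[120:340,170:440],None,fx=2.7,fy=2.7,interpolation=cv2.INTER_CUBIC)[:,:,::-1])
for mm,s,c in blobs(red(p)): print(s,c)
p,d=grab("12","top"); cv2.imwrite("pics/t12c.png",cv2.resize(p[130:310,180:450],None,fx=2.6,fy=2.6,interpolation=cv2.INTER_CUBIC)[:,:,::-1])
for mm,s,c in blobs(red(p)): print(s,c)
E
```

```text
time: 23.65
position: [0.4076, -0.1064, 0.2683]
ee_rot: [-1.564, 0.0, -1.76]
contact_force: [0.5, 1.1, -0.3]
grip_width: 0.001
[267 158  12  14 119] [272.6471 164.0756]
[227 241  35  38 262] [245.1336 260.2443]
[318 156   9   9  65] [322.1231 160.1231]
[243 183   9  38  60] [247.0167 200.6833]
```

View pics/s12c.png

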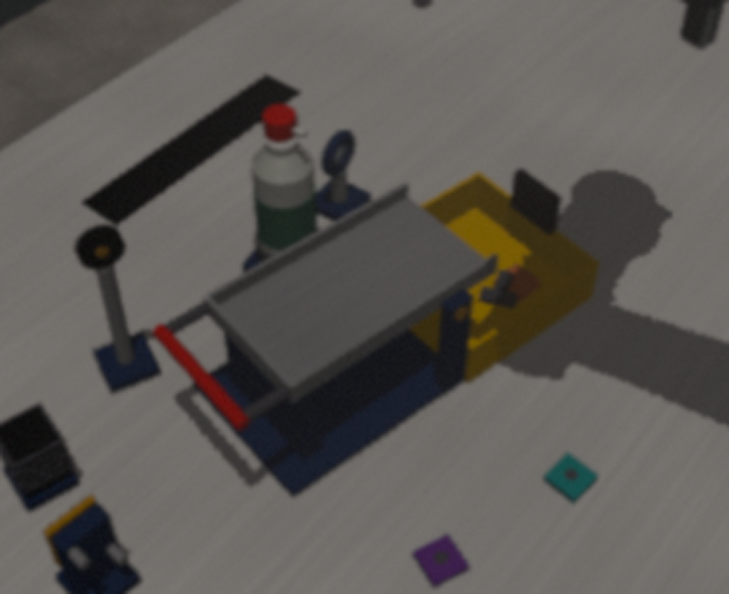

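View pics/t12c.png

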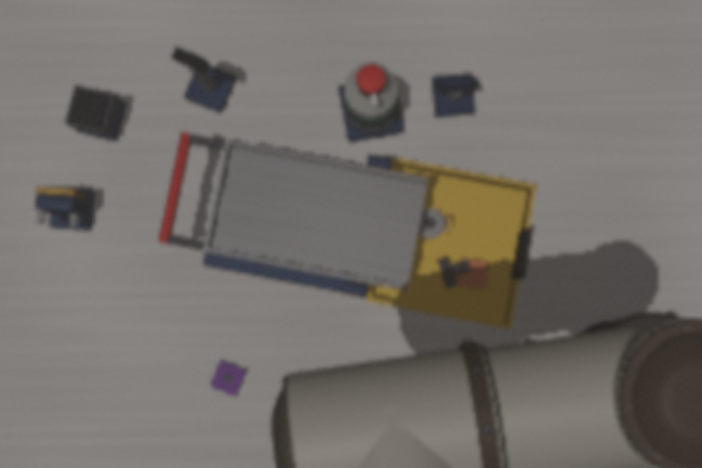

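The cap and handle blobs are back at their starting pixels. The tray is level and empty, the blanks are in the bin, the optics are unchanged, and the arm is clear of everything. Handing in.

```bash
python3 -c "
from workcell import sign_off; print(sign_off())"
```

```text
the job is handed in; nothing more can be done
None
```

The job is done and handed in at about 24 s of the 72 s allowed; no verdict is reported.

**What I did:** I slid the bin by its tab against both posts, then lifted the tray by its handle to about 0.6 rad until all four blanks had slid into the bin. I lowered it at roughly 0.2–0.25 rad/s, pressed the cap fully down, let it spring back, and moved the arm clear.

**Last checks:**
- **Bin:** it measured x = +2 mm, y = -89 mm in the stand's frame and about 0.02 rad off square, taken after placing. It looked unmoved in the final pictures.
- **Tray and cap:** the handle and cap are back at their starting pixels to within about 0.2 px in both views.
- **Blanks:** all four lie in the bin. The disc rests partly on the brass bar and the tee partly on the square.
- **Optics:** by eye, they show no movement in either view.

**One disagreement:** at the end of lowering, the tool stopped 3.5 mm higher than where it first gripped the handle, with about 15 N upward. I took this as the bar slipping in the pads, because the tray then showed level in both views.

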